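# Reset the barcode reader carriage to the green flag

### The job

The tube barcode reader rides on a rail and is clamped in the wrong place. Loosen its black clamp knob, slide the carriage until its red pointer is in line with the green flag, and tighten the knob fully again so that the carriage stays there. Leave everything else on the bench where it is.

Things in the scene. Friction and masses are not known exactly. Their poses are not given: they have to be found in the camera images.
- rail: Fixed grey base plate 190 x 440 x 12 mm flat on the bench, with a steel guide bar (top 32 mm above the bench) and, 105 mm nearer the robot, an aluminium ledge (top 22 mm up) for the flags; end blocks 48 mm high at y = +-212 mm. Origin: on the bench under the middle of the guide bar. y along the guide bar (robot's left when square to it), x away from the robot, z up. Place and yaw vary.
- carriage (a joint): Place of the white carriage along the rail's +y (m): 0 mid-rail, stops at +-0.135. It covers x -45 to 86 mm and y +-38 mm about its place (rail frame); its grey reader head (x 45 to 85 mm) is 103 mm high. Clamped tight it holds against 25 N; with the clamp loose it slides against 2 N and stays where it is left. It can be pushed or drawn along by the gripped knob.
- pointer (a point): Tip of the red pointer tongue (14 mm wide, 6 mm thick) on the carriage's near side, 84 mm nearer the robot than the guide bar's middle line and 40 mm above the bench. It moves with the carriage; axes as the rail's.
- knob (a joint): Clamp knob angle (rad): 0 = fully tight (clockwise, looking down on to the knob), 1.4 = fully loose (anticlockwise), stops at both ends. It counts as tight below 0.2 and starts at 0.03 to 0.15. The clamp lets go above about 0.5. Turning takes about 0.2 N m, 0.3 N m near tight. It stays where it is left.
- knob_grip (a point): Grip point in the black clamp knob, on its axis: a bar 44 long, 14 wide, 28 mm deep, yellow line on its outer face (6 mm above the point), over a 42 mm disc (21 mm below it). z: outwards on the axis, 0.45 rad (26 degrees) from vertical towards rail -x (the robot); x along the bar, y across it, both turn with the knob. At joint 0.7 the bar is square to the rail. 122 mm above the bench.
- green_flag: Green flag fixed on the rail's ledge: 14 mm wide along the rail, foot 30 mm deep with a white centre line, blade 30 mm high at its near edge. Origin: centre of its underside, on the ledge; axes as the rail's. It stands 70 to 110 mm left or right of mid-rail. The carriage is right when the pointer tip and this origin agree along the rail's y.
- orange_flag: The same flag in orange, fixed, on the other half of the rail: not to be used this time.
- tube_rack: White rack 50 x 150 x 45 mm holding six capped tubes, 86 mm high in all, beyond the rail. Origin under its centre. Leave alone.
- tube_box: White box with a purple lid, 78 x 78 x 52 mm, beside the rail's right end. Origin under its centre. Leave alone.
- reagent_bottle: White bottle with a blue cap, 52 mm diameter, 110 mm high, beside the rail's left end. Origin under its centre. Leave alone.
- kit_box: White carton with an orange band, 60 x 120 x 50 mm, beyond the rail. Origin under its centre. Leave alone.
- pen: Blue marker pen, 125 x 12 x 12 mm, lying along the rail on its base plate (top 12 mm up), low enough for the carriage to pass over. Origin under its centre. Leave alone.
- sample_pot: Yellow sample pot, 56 mm diameter, 50 mm high, beside the rail's left end. Origin under its centre. Leave alone.
- tape_block: Pad of yellow notes, 60 x 60 x 24 mm, beside the rail's right end. Origin under its centre. Leave alone.

How it is judged:
On the way, in this order (a step that is already met when the one before it is completed fails the run):
1. the clamp knob has been loosened (joint above 0.6 rad) (value of joint knob above 0.6 rad), for 0.1 s.
2. with the clamp loose (joint above 0.5 rad), the pointer has been brought within 6 mm of the green flag's centre along the rail (y of pointer in the frame of green_flag between -0.006 and 0.006 m and value of joint knob above 0.5 rad), for 0.1 s.
At the end, for the whole second after the job is handed in: The red pointer stands within 6 mm of the green flag's centre along the rail, the knob is tight again (joint below 0.2 rad) and knob and carriage are at rest (y of pointer in the frame of green_flag between -0.006 and 0.006 m and value of joint knob below 0.2 rad and velocity of joint carriage between -0.005 and 0.005 m/s and velocity of joint knob between -0.05 and 0.05 rad/s); the robot touches nothing.
It fails at once if a bystander (tube rack, tube box, bottle, carton, pen, pot or note pad) is moved more than 25 mm (distance of any of tube_rack, tube_box, reagent_bottle, kit_box, pen, sample_pot, tape_block from where it was at the start of the episode above 0.025 m).
It also fails if it takes over 40 s, if anything falls off the work surface, if the arm or the gripper's body presses on something with over 40 N, if the wrist force passes 120 N, or if a joint passes its speed limit or range.

### The arm

A 6-joint arm with a two-finger parallel gripper is mounted at the origin on the work surface. World frame = base frame: x ahead of the robot, y to its left, z up, the work surface at z = 0. Lengths are in m, angles in rad, forces in N, time in s.
With the tool pointing down it reaches from about 0.35 to 0.775 m from the base axis. Payload 7.3 kg.
Tool frame: the origin (TCP) lies on the front face of the gripper's body, between the roots of the fingers; the fingertips stand ahead of it and the grasp point (between the pads) lies 47 mm ahead of it (finger_overhang is the z of the fingertips in the tool frame, in m); z points along the fingers, y is the line along which they close (so a half turn about z gives the same grasp; the last joint's range is limited). The gripper opens to 92 mm and grips with 3 to 60 N. Pads are 19 mm wide; open, the fingers measure 130 mm over their backs; the gripper's body (75 mm by 190 mm) begins 47 mm behind the grasp point.
Start: joints at [-1.279, 0.342, 1.524, -0, 1.275, -0.146], TCP at [0.223, -0.475, 0.292] pointing down, gripper open.
Joint ranges: [-2.53, 2.53], [-0.77, 2.02], [0.04, 2.7], [-1, 4.14], [0.28, 2.66], [-3.11, 3.11]. Speed limits (rad/s): [2.57, 2.57, 3.14, 3.14, 3.14, 3.14].

### API

Orientations are given as [roll, pitch, yaw] about the fixed x, y, z axes, in that order (R = Rz(yaw) Ry(pitch) Rx(roll)).
In Python, from cell import * gives the robot as it stands. The module is installed in compiled form; this text tells all that it offers.
- The arm moves only by the tool arm_command, never from a script. Its argument "series" is a list of rows, each an object of numbers: "x", "y", "z": the shift along the tool's x, y, z in mm; "rx", "ry", "rz": the turn, a rotation vector about the tool's x, y, z in degrees. A call has 1 to 20 rows; each row is the pose to reach, as a shift and turn from the pose commanded when the call began, along the tool's axes at that moment; what a row does not reach only later rows make up. A row lasts 1/10 s, in which the tool goes at most 50 mm and 8.59 degrees, less where a joint would pass 70% of its speed; a pose out of reach is approached as far as the arm can. A call with a gripper value outside its range is refused whole. "hand" is the finger opening in mm, from 0 to 91.8, set as the call begins (left out, the last holds). The fingers move at their own pace and stop on an object; "squeeze" is the grip in N (left out, the last holds). Time passes only in rows, so rows that repeat a pose let the fingers close. It gives the time, the measured TCP pose, the force, the opening and the grip force at its end, in the units of the state.
- observe(): the state, without advancing time (a new reading comes with each control period).
- read_camera(name): name is "scene" or "top"; returns a dict with "pixels" (400x640x3 uint8, blue, green, red), "K" (3x3 intrinsics, pixels), "rvec" (rotation vector, rad) and "tvec" (3), from world to camera coordinates, as OpenCV has them. Camera axes: x right, y down, z forward; pixel columns grow to the right and rows downward; lengths in m; the calibration is good to about 2 mm. A picture is of the moment at which its call begins. There is no depth.
- hand_in(): hands the job in; it is judged then, once.
Trained networks look in a picture, given as the dict that the camera call returned (one of the last four; its "shot" number tells which), for a name from the list of things; names that differ only in an ending like _2 or _b are one class to them, and where a whole thing is asked for, a point or a joint stands for the part that bears it (a point fixed in the world has none). Each returns a list of dicts, best first, with "confidence" (0 to 1); they miss things now and then, are a little off and sometimes report something else, mostly with a low value. They report only what shows in the picture. A call takes as long as a camera call.
- boxes_of(picture, query): "point" ([x, y, z] in m, in world coordinates, good to about 4 mm: the middle of the surface that is visible of it).
- trace(picture, query): "pixels" (400x640 bool, what is visible of it).
- mark_of(picture, query): "point" ([x, y, z] in m, in world coordinates, good to about 4 mm: a listed point, or the origin of a listed thing).
The state is a dict: "time": time; "qpos": joint angles; "qvel": joint speeds; "joint_efforts": joint torques, N m; "tool_pos": TCP position; "tool_rot": TCP orientation; "contact_force": force on the tool from outside, world axes, zero at the start; "torque": the same for the moment, N m; "opening": finger opening in m; "grip_force": force on a finger pad.
Only numpy, scipy, OpenCV 4.12 (cv2) and the standard library are available. Lean on these libraries where they do the work, as an engineer would, in place of code of your own. Each camera call takes 0.05 s, during which the arm holds its last target. There are 200 camera calls.

## Working session

There is one attempt and no reset: what is moved stays moved. The work goes in short steps, Python scripts to look and compute and a tool call to move; the robot and the scene stay as the last step left them, time stands still between calls to the robot, and variables do not carry over. Pictures are saved under pics/ and viewed, at most 10 in all, crops included, and the job is handed in when it is done.

Besides the shell and the picture viewer there is one more tool, called after ">>>" as name(argument=value, ...) on one line, values as JSON. arm_command: Moves the arm, as the interface text tells. Its arguments: {"type":"object","properties":{"series":{"type":"array"},"hand":{"type":"number"},"squeeze":{"type":"number"}},"required":["series"]}

```bash
mkdir -p pics
python3 - <<'E'
from cell import *
import cv2,numpy as np
np.set_printoptions(precision=4,suppress=True)
s=observe();print(s['time'],s['tool_pos'],s['tool_rot'])
for n in("scene","top"):
    p=read_camera(n);cv2.imwrite(f'pics/{n}0.png',p['pixels'])
    print(n,-cv2.Rodrigues(p['rvec'])[0].T@p['tvec'].ravel())
    for q in("rail","knob_grip","pointer","green_flag","orange_flag","pen"):
        print(q,[(np.array(d['point']),round(d['confidence'],2)) for d in mark_of(p,q)[:2]])
E
```

```text
0.0 [ 0.2225 -0.4752  0.2915] [-3.14   -0.0002  0.4378]
scene [0.8657 0.5102 0.6754]
rail [(array([0.5694, 0.0761, 0.0001]), 0.85)]
knob_grip [(array([0.5432, 0.1013, 0.1198]), 0.71)]
pointer [(array([0.4921, 0.1043, 0.0378]), 0.68)]
green_flag [(array([ 0.457 , -0.0127,  0.0234]), 0.45)]
orange_flag [(array([0.472 , 0.1607, 0.0243]), 0.71), (array([0.5444, 0.1013, 0.1197]), 0.67)]
pen [(array([0.5292, 0.1889, 0.0164]), 0.77)]
top [0.5239 0.0326 1.3721]
rail [(array([0.5722, 0.0716, 0.0004]), 0.74), (array([0.471 , 0.1619, 0.0238]), 0.56)]
knob_grip [(array([0.5457, 0.1013, 0.1242]), 0.67)]
pointer [(array([0.4917, 0.107 , 0.0413]), 0.74), (array([ 0.4577, -0.0101,  0.0213]), 0.53)]
green_flag [(array([ 0.4583, -0.0116,  0.0275]), 0.64)]
orange_flag [(array([0.4724, 0.1629, 0.0237]), 0.59)]
pen [(array([0.717 , 0.1614, 0.0013]), 0.62), (array([0.5292, 0.1869, 0.0137]), 0.57)]
```

View pics/scene0.png

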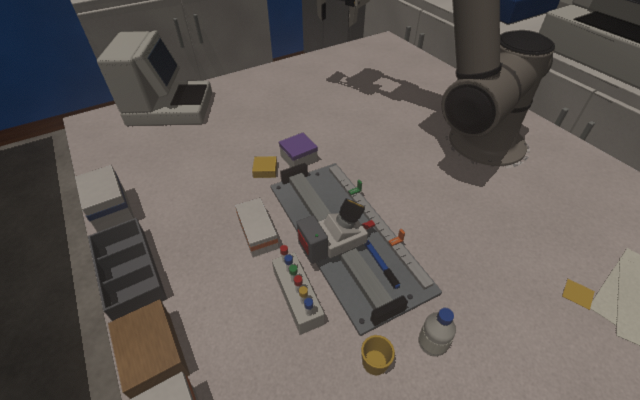

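View pics/top0.png

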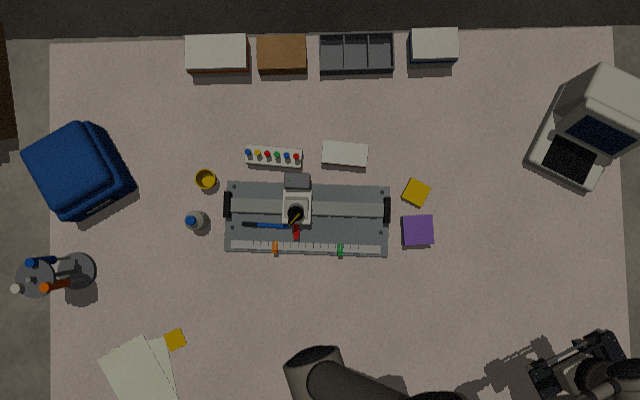

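The top view shows the rail at about (225–390, 180–257). The knob is at (295,214), the red pointer at (296,232), the green flag to its right at (340,250) and the orange flag at (275,248). The scene view agrees. Next I'll average several measurements and work out the grasp pose.

```bash
cat > h.py <<'E'
from cell import *
import cv2,numpy as np
from scipy.spatial.transform import Rotation as R
np.set_printoptions(precision=4,suppress=True)
def pose(s=None):
    s=s or observe(); return np.array(s['tool_pos']),R.from_euler('xyz',s['tool_rot'])
def ray(p,uv,z):
    M=cv2.Rodrigues(p['rvec'])[0];c=-M.T@np.ravel(p['tvec'])
    uv=np.atleast_2d(np.float64(uv));d=np.c_[uv,np.ones(len(uv))]@np.linalg.inv(p['K']).T@M
    return c+d*((z-c[2])/d[:,2])[:,None]
def marks(qs,n=5,cams=("scene","top")):
    ref={};out={}
    for c in cams:
        for i in range(n):
            p=read_camera(c)
            for q in qs:
                r=mark_of(p,q)
                if r and r[0]['confidence']>.3: out.setdefault(q,[]).append(r[0]['point'])
    for q in out:
        a=np.array(out[q]);m=np.median(a,0);a=a[np.linalg.norm(a-m,axis=1)<.012];out[q]=a.mean(0)
        print(q,out[q],'sd',a.std(0),len(a))
    return out
def rel(pos,rot):
    p,r=pose();print('shift mm',r.inv().apply(pos-p)*1e3,'turn deg',np.degrees((r.inv()*rot).as_rotvec()))
E
python3 - <<'E'
from h import *
m=marks(["rail","knob_grip","pointer","green_flag","orange_flag"],4)
p=read_camera("top")
t=trace(p,"rail")[0]['pixels'].astype(np.uint8)
hsv=cv2.cvtColor(p['pixels'],cv2.COLOR_BGR2HSV)
for q in("green_flag","orange_flag"):
    u=trace(p,q)
    if u: v=np.argwhere(u[0]['pixels']); print(q,len(v),v.mean(0)[::-1],ray(p,v.mean(0)[::-1],.035))
c,_=cv2.findContours(t,0,1);c=max(c,key=cv2.contourArea)
print('rail box',ray(p,cv2.boxPoints(cv2.minAreaRect(c)),.012))
d=m['orange_flag']-m['green_flag'];print('yaw flags',np.arctan2(-d[0],d[1]))
print(observe()['time'],observe().get('finger_overhang'))
cv2.imwrite('pics/crop.png',cv2.resize(p['pixels'][165:270,215:400],None,fx=4,fy=4,interpolation=2))
E
```

```text
rail [ 0.5716  0.0727 -0.0003] sd [0.0012 0.0029 0.0011] 8
knob_grip [0.546  0.1011 0.1226] sd [0.002  0.0013 0.0025] 8
pointer [0.4914 0.1054 0.0411] sd [0.0015 0.0023 0.0018] 8
green_flag [ 0.4593 -0.012   0.0232] sd [0.0034 0.0024 0.0018] 8
orange_flag [0.4706 0.1619 0.0253] sd [0.0014 0.0017 0.001 ] 6
green_flag 82 [339.8171 248.8293] [[ 0.4593 -0.0122  0.035 ]]
orange_flag 1134 [344.634  153.3686] [[ 0.7121 -0.0328  0.035 ]]
rail box [[ 0.4617  0.3084  0.012 ]
 [ 0.6831  0.2955  0.012 ]
 [ 0.6522 -0.1588  0.012 ]
 [ 0.4318 -0.1426  0.012 ]]
yaw flags -0.06453845902549189
3.3 None
```

View pics/crop.png

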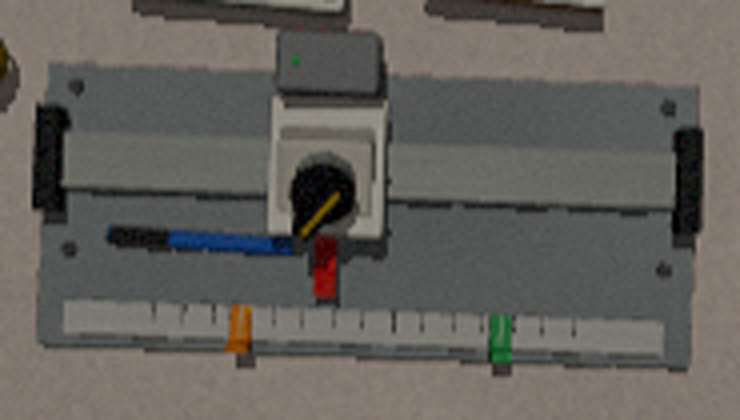

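The crop shows the knob's yellow line running from (303,235) to (338,195), the pointer tip at (325,299), and the green flag's centre line at about (500,335). The plate's edges give a better yaw.

Run:
```python
from h import *
p=read_camera("top")
f=lambda L,z:ray(p,[(215+(u-1.5)/4,165+(v-1.5)/4) for u,v in L],z)
yaws=[]
for L,z in(([(38,345),(690,369)],.006),([(48,64),(697,88)],.012),([(64,189),(674,208)],.025),([(64,300),(664,321)],.022)):
    a=f(L,z);d=a[0]-a[1];yaws.append(np.arctan2(-d[0],d[1]))
print('yaws',np.array(yaws))
yaw=np.mean(yaws);Q=R.from_euler('z',yaw)
tip=f([(325,299)],.043)[0];gr=f([(500,325)],.03)[0];print('tip,gr',tip,gr,'dy',Q.inv().apply(gr-tip))
m=dict(k=[.546,.1011,.1226],p=[.4914,.1054,.0411],g=[.4593,-.012,.0232],r=[.5716,.0727,0],o=[.4706,.1619,.0253])
for k in m:print(k,Q.inv().apply(np.array(m[k])-np.array(m['r'])))
K=Q*R.from_euler('y',-.45)*R.from_euler('z',.09-.7)  # knob frame
T=K*R.from_euler('x',np.pi)
for t in(T,T*R.from_euler('z',np.pi)):
    print(t.as_euler('xyz'))
    for back in(.16,.047): rel(np.array([.546,.1011,.122])+K.apply([0,0,back]),t)
```

```text
yaws [-0.0646 -0.0663 -0.0598 -0.0631]
tip,gr [0.4877 0.1026 0.043 ] [ 0.4669 -0.0121  0.03  ] dy [-0.0135 -0.1159 -0.013 ]
k [-0.0273  0.0267  0.1226]
p [-0.0821  0.0275  0.0411]
g [-0.1067 -0.0916  0.0232]
r [0. 0. 0.]
o [-0.1065  0.0826  0.0253]
[-2.8716 -0.3645 -0.7235]
shift mm [ 476.3284 -418.5441   26.1188] turn deg [ 1.4794 27.0959 62.5472]
shift mm [ 519.4324 -394.9353  127.8718] turn deg [ 1.4794 27.0959 62.5472]
[2.8716 0.3645 2.4181]
shift mm [ 476.3284 -418.5441   26.1188] turn deg [ -30.6756    1.6748 -114.0483]
shift mm [ 519.4324 -394.9353  127.8718] turn deg [ -30.6756    1.6748 -114.0483]
```

>>> arm_command(series=[{"x": 476,"y": -418,"z": 26,"rx": -30.7,"ry": 1.7,"rz": -114},{"x": 476,"y": -418,"z": 26,"rx": -30.7,"ry": 1.7,"rz": -114},{"x": 476,"y": -418,"z": 26,"rx": -30.7,"ry": 1.7,"rz": -114},{"x": 476,"y": -418,"z": 26,"rx": -30.7,"ry": 1.7,"rz": -114},{"x": 476,"y": -418,"z": 26,"rx": -30.7,"ry": 1.7,"rz": -114},{"x": 476,"y": -418,"z": 26,"rx": -30.7,"ry": 1.7,"rz": -114},{"x": 476,"y": -418,"z": 26,"rx": -30.7,"ry": 1.7,"rz": -114},{"x": 476,"y": -418,"z": 26,"rx": -30.7,"ry": 1.7,"rz": -114},{"x": 476,"y": -418,"z": 26,"rx": -30.7,"ry": 1.7,"rz": -114},{"x": 476,"y": -418,"z": 26,"rx": -30.7,"ry": 1.7,"rz": -114},{"x": 476,"y": -418,"z": 26,"rx": -30.7,"ry": 1.7,"rz": -114},{"x": 476,"y": -418,"z": 26,"rx": -30.7,"ry": 1.7,"rz": -114},{"x": 476,"y": -418,"z": 26,"rx": -30.7,"ry": 1.7,"rz": -114},{"x": 476,"y": -418,"z": 26,"rx": -30.7,"ry": 1.7,"rz": -114},{"x": 476,"y": -418,"z": 26,"rx": -30.7,"ry": 1.7,"rz": -114},{"x": 476,"y": -418,"z": 26,"rx": -30.7,"ry": 1.7,"rz": -114},{"x": 476,"y": -418,"z": 26,"rx": -30.7,"ry": 1.7,"rz": -114},{"x": 476,"y": -418,"z": 26,"rx": -30.7,"ry": 1.7,"rz": -114},{"x": 476,"y": -418,"z": 26,"rx": -30.7,"ry": 1.7,"rz": -114},{"x": 476,"y": -418,"z": 26,"rx": -30.7,"ry": 1.7,"rz": -114}], hand=60, squeeze=30)

```text
time: 5.35
tool_pos: [0.4765, 0.1046, 0.2663]
tool_rot: [2.871, 0.365, 2.416]
contact_force: [0.1, 0.7, 0.2]
opening: 0.06
grip_force: 0.0
```

```bash
cat >> h.py <<'E'
Q=R.from_euler('z',-.0635)
def knob(th): return Q*R.from_euler('y',-.45)*R.from_euler('z',th-.7)
def tool(th): return knob(th)*R.from_euler('x',np.pi)*R.from_euler('z',np.pi)
E
python3 - <<'E'
from h import *
s=observe();print(s['time'],s['qpos'],s['tool_pos'],s['opening'],s['contact_force'])
try:
    import cell;print(cell.finger_overhang)
except Exception as e:print(e)
m=marks(["knob_grip"],3,("scene",))
for k in ([.546,.1011,.122],m.get('knob_grip')):
    rel(np.array(k)+knob(0).apply([0,0,.047]),tool(.09))
E
```

```text
5.35 [ 0.0948  0.1397  1.956  -0.1214  0.6036 -0.7162] [0.4765 0.1046 0.2663] 0.059987083941585306 [0.1219 0.7297 0.2487]
0.0655
knob_grip [0.547  0.1016 0.1212] sd [0.0002 0.0015 0.001 ] 3
shift mm [  0.4378   0.4539 113.1213] turn deg [ 0.0212  0.0146 -0.05  ]
shift mm [  0.3184   1.267  114.2459] turn deg [ 0.0212  0.0146 -0.05  ]
```

>>> arm_command(series=[{"x": 0,"y": 1,"z": 45},{"x": 0,"y": 1,"z": 85},{"x": 0,"y": 1,"z": 109},{"x": 0,"y": 1,"z": 109},{"x": 0,"y": 1,"z": 109},{"x": 0,"y": 1,"z": 109}])

```text
invalid input
```

>>> arm_command(series=[{"x": 0},{"x": 0},{"x": 0},{"x": 0},{"x": 0},{"x": 0}], hand=0, squeeze=40)

```text
invalid input
```

Run:
```python
from h import *
s=observe();print(s['time'],s['qpos'],s['opening'],s['grip_force'],s['contact_force'],s['torque'])
p=read_camera("scene");cv2.imwrite('pics/g.png',cv2.resize(p['pixels'][100:300,240:460],None,fx=3,fy=3))
```

```text
5.65 [ 0.0953  0.1399  1.956  -0.1213  0.6035 -0.7167] 0.060320338101695736 0.0 [-0.0818  0.6264  0.2136] [ 0.0404  0.1498 -0.0184]
```

View pics/g.png

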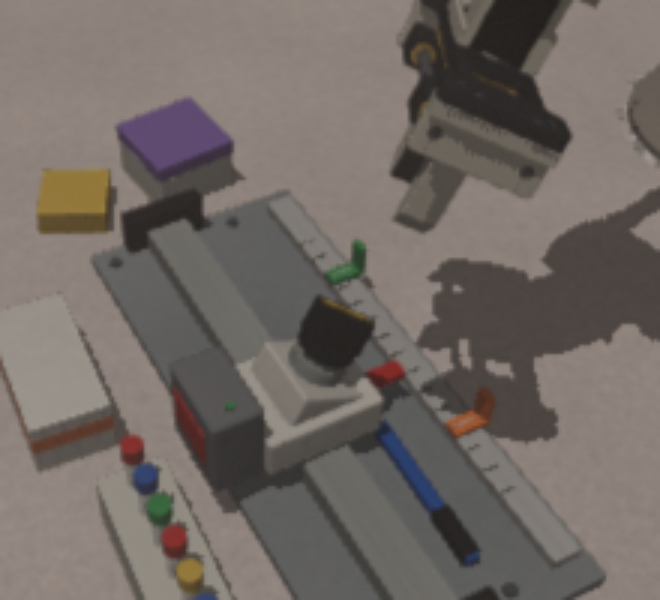

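The picture shows the gripper still above the knob, which is at about (335,330): the moves were refused. I'll resend them with every row key filled in.

>>> arm_command(series=[{"x": 0,"y": 1,"z": 45,"rx": 0,"ry": 0,"rz": 0},{"x": 0,"y": 1,"z": 85,"rx": 0,"ry": 0,"rz": 0},{"x": 0,"y": 1,"z": 109,"rx": 0,"ry": 0,"rz": 0},{"x": 0,"y": 1,"z": 109,"rx": 0,"ry": 0,"rz": 0},{"x": 0,"y": 1,"z": 109,"rx": 0,"ry": 0,"rz": 0},{"x": 0,"y": 1,"z": 109,"rx": 0,"ry": 0,"rz": 0}], hand=60, squeeze=30)

```text
time: 6.3
tool_pos: [0.5246, 0.1028, 0.1698]
tool_rot: [2.869, 0.366, 2.417]
contact_force: [-0.2, 0.3, 0.6]
opening: 0.06
grip_force: 0.0
```

>>> arm_command(series=[{"x": 0,"y": 0,"z": 0,"rx": 0,"ry": 0,"rz": 0},{"x": 0,"y": 0,"z": 0,"rx": 0,"ry": 0,"rz": 0},{"x": 0,"y": 0,"z": 0,"rx": 0,"ry": 0,"rz": 0},{"x": 0,"y": 0,"z": 0,"rx": 0,"ry": 0,"rz": 0},{"x": 0,"y": 0,"z": 0,"rx": 0,"ry": 0,"rz": 0},{"x": 0,"y": 0,"z": 0,"rx": 0,"ry": 0,"rz": 0},{"x": 0,"y": 0,"z": 0,"rx": 0,"ry": 0,"rz": 0}], hand=0, squeeze=40)

```text
time: 7.0
tool_pos: [0.5241, 0.1026, 0.1681]
tool_rot: [2.871, 0.364, 2.417]
contact_force: [-1.8, -0.7, 2.3]
opening: 0.0139
grip_force: 39.5
```

Run:
```python
from h import *
s=observe();print(s['time'],s['qpos'],s['opening'],s['grip_force'],s['contact_force'],s['torque'])
p=read_camera("scene");cv2.imwrite('pics/g2.png',cv2.resize(p['pixels'][100:300,240:460],None,fx=3,fy=3))
```

```text
7.0 [ 0.0793  0.371   1.9756 -0.1789  0.3546 -0.6627] 0.013851227026304497 39.51509714126587 [-1.8377 -0.6881  2.3028] [ 0.0372  0.2966 -0.2378]
```

View pics/g2.png

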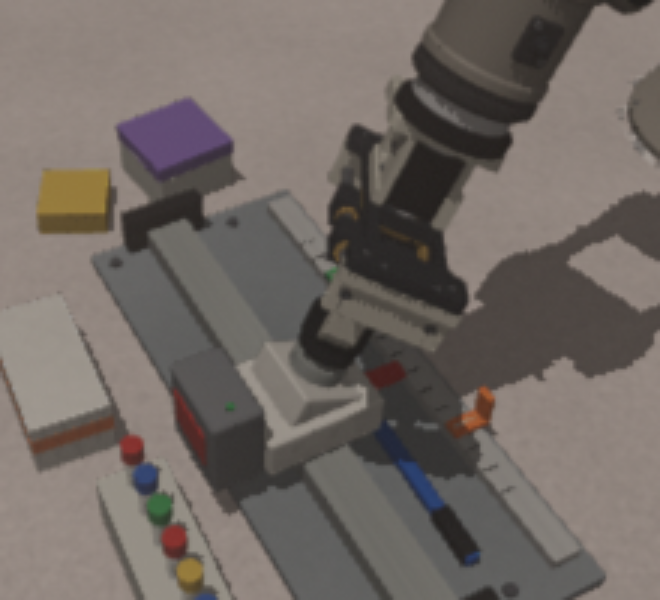

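The gripper is closed on the knob bar at about (335,335), with the opening at 13.9 mm, so the grasp is good. Now I'll loosen it by turning −57° about tool z.

>>> arm_command(series=[{"x": 0,"y": 0,"z": 0,"rx": 0,"ry": 0,"rz": -6},{"x": 0,"y": 0,"z": 0,"rx": 0,"ry": 0,"rz": -13},{"x": 0,"y": 0,"z": 0,"rx": 0,"ry": 0,"rz": -20},{"x": 0,"y": 0,"z": 0,"rx": 0,"ry": 0,"rz": -27},{"x": 0,"y": 0,"z": 0,"rx": 0,"ry": 0,"rz": -34},{"x": 0,"y": 0,"z": 0,"rx": 0,"ry": 0,"rz": -41},{"x": 0,"y": 0,"z": 0,"rx": 0,"ry": 0,"rz": -48},{"x": 0,"y": 0,"z": 0,"rx": 0,"ry": 0,"rz": -55},{"x": 0,"y": 0,"z": 0,"rx": 0,"ry": 0,"rz": -57},{"x": 0,"y": 0,"z": 0,"rx": 0,"ry": 0,"rz": -57},{"x": 0,"y": 0,"z": 0,"rx": 0,"ry": 0,"rz": -57}], hand=0, squeeze=40)

```text
time: 8.15
tool_pos: [0.5242, 0.1029, 0.1682]
tool_rot: [-2.963, 0.415, -2.784]
contact_force: [-2.3, 1.8, 1.6]
opening: 0.0134
grip_force: 39.5
```

Run:
```python
from h import *
from scipy.optimize import least_squares
s=observe();print(s['time'],s['qpos'],s['opening'],s['grip_force'],s['contact_force'],s['torque'])
m=marks(["pointer","green_flag"],3)
p,r=pose()
d=Q.apply([0,-.1175,0]);rel(p+d,r)
if len(m)>1: print('dy',Q.inv().apply(m['green_flag']-m['pointer']))
q=[[.342,1.524,1.275,0],[.1397,1.956,.6036,-.1214],[.371,1.9756,.3546,-.1789]]
P=[[.2225,-.4752,.2915],[.4765,.1046,.2663],[.5241,.1026,.1681]]
q1=[-1.279,.0948,.0793]
def fk(v,q1,q):
    a,h,L1,L2,d,e=v
    A=R.from_euler('z',q1);S=R.from_euler('y',q[0]);E=S*R.from_euler('y',q[1])
    F=E*R.from_euler('z',q[3]);W=F*R.from_euler('y',q[2])
    return A.apply(np.array([a,0,h])+S.apply([0,0,L1])+E.apply([e,0,L2])+W.apply([0,0,d]))
f=least_squares(lambda v:np.r_[np.ravel([fk(v,a,b)-np.array(c) for a,b,c in zip(q1,q,P)]),1e-3*(v[0]),1e-3*v[5]],[0,.35,.4,.4,.2,0])
print(f.x,np.abs(f.fun).max())
# IK for target direction+pos
z=r.apply([0,0,1])
def res(x):
    W=R.from_euler('z',x[0])*R.from_euler('y',x[1]+x[2])*R.from_euler('z',x[4])*R.from_euler('y',x[3])
    return np.r_[fk(f.x,x[0],[x[1],x[2],x[3],x[4]])-t,W.apply([0,0,1])-z]
for k in(0,.5,1):
    t=p+k*d;g=least_squares(res,[.08,.37,1.97,.36,-.18]);print(k,g.x,g.cost)
```

```text
8.15 [ 0.0797  0.3711  1.9755 -0.179   0.3542 -1.6567] 0.01337736414466074 39.51679229736328 [-2.2895  1.7595  1.5588] [0.4417 0.4116 0.0733]
pointer [0.4907 0.1038 0.04  ] sd [0.0005 0.0005 0.0022] 3
green_flag [ 0.4553 -0.0103  0.023 ] sd [0.0018 0.0011 0.0005] 3
shift mm [  44.0267 -108.9399   -0.0086] turn deg [0. 0. 0.]
dy [-0.0281 -0.1162 -0.017 ]
[ 0.5802 -0.4944 -0.2742 -0.1258 -0.522  -0.5302] 0.07237570747824362
0 [ 0.117   0.743   1.8037  0.1667 -0.4902] 4.111613420169118e-05
0.5 [ 0.0396  0.7209  1.8037  0.1691 -0.2695] 9.894625699890324e-05
1 [-0.039   0.7106  1.8037  0.1708 -0.0625] 0.0001325898933385434
```

The clamp is loosened. Now I'll slide about 116 mm along the rail towards the green flag.

>>> arm_command(series=[{"x": 3,"y": -7.4,"z": 0,"rx": 0,"ry": 0,"rz": 0},{"x": 8,"y": -19.8,"z": 0,"rx": 0,"ry": 0,"rz": 0},{"x": 14,"y": -34.6,"z": 0,"rx": 0,"ry": 0,"rz": 0},{"x": 20,"y": -49.5,"z": 0,"rx": 0,"ry": 0,"rz": 0},{"x": 26,"y": -64.3,"z": 0,"rx": 0,"ry": 0,"rz": 0},{"x": 32,"y": -79.2,"z": 0,"rx": 0,"ry": 0,"rz": 0},{"x": 37,"y": -91.5,"z": 0,"rx": 0,"ry": 0,"rz": 0},{"x": 41,"y": -101.4,"z": 0,"rx": 0,"ry": 0,"rz": 0},{"x": 43.5,"y": -107.6,"z": 0,"rx": 0,"ry": 0,"rz": 0},{"x": 43.5,"y": -107.6,"z": 0,"rx": 0,"ry": 0,"rz": 0},{"x": 43.5,"y": -107.6,"z": 0,"rx": 0,"ry": 0,"rz": 0}], hand=0, squeeze=40)

```text
time: 10.15
tool_pos: [0.5168, -0.0139, 0.1682]
tool_rot: [-2.962, 0.415, -2.784]
contact_force: [-6.4, -1.8, 2.2]
opening: 0.0139
grip_force: 39.5
```

Run:
```python
from h import *
s=observe();print(s['time'],s['qpos'],s['opening'],s['grip_force'],s['contact_force'],s['torque'])
p0=np.array([.5242,.1029,.1682]);print('moved',Q.inv().apply(np.array(s['tool_pos'])-p0))
m=marks(["pointer","green_flag"],3)
if len(m)>1: print('dy',Q.inv().apply(m['green_flag']-m['pointer']))
p=read_camera("scene");a=cv2.resize(p['pixels'][140:260,290:410],None,fx=5,fy=5,interpolation=2)
cv2.imwrite('pics/s.png',a)
```

```text
10.15 [-0.2053  0.3396  2.0304  0.1882  0.3311 -2.2605] 0.013866591629449329 39.51599657535553 [-6.449  -1.8397  2.2138] [-0.0848  0.8195 -0.1867]
moved [-0.    -0.117  0.   ]
pointer [ 0.4833 -0.0129  0.0411] sd [0.0002 0.     0.0012] 2
green_flag [ 0.4605 -0.0128  0.0224] sd [0.0013 0.0017 0.0015] 3
dy [-0.0228 -0.0013 -0.0186]
```

View pics/s.png

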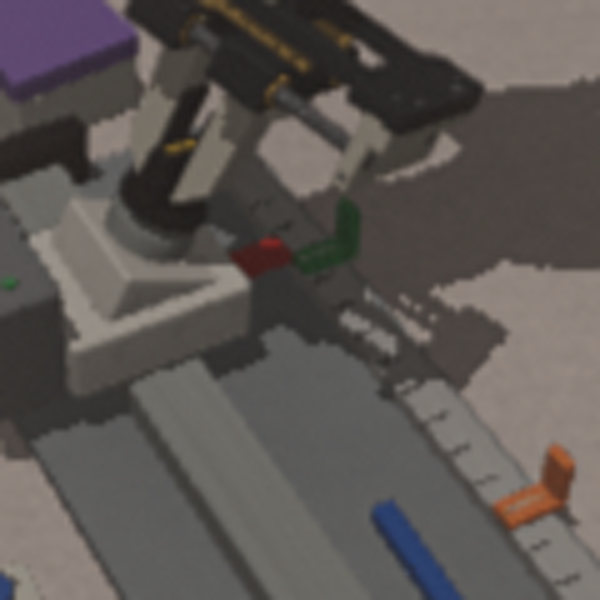

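The pointer at (265,257) points straight at the green flag's foot at (325,258). The numbers also put it within about 1 mm. Now I'll tighten with a slight overshoot.

>>> arm_command(series=[{"x": 0,"y": 0,"z": 0,"rx": 0,"ry": 0,"rz": 6},{"x": 0,"y": 0,"z": 0,"rx": 0,"ry": 0,"rz": 13},{"x": 0,"y": 0,"z": 0,"rx": 0,"ry": 0,"rz": 20},{"x": 0,"y": 0,"z": 0,"rx": 0,"ry": 0,"rz": 27},{"x": 0,"y": 0,"z": 0,"rx": 0,"ry": 0,"rz": 34},{"x": 0,"y": 0,"z": 0,"rx": 0,"ry": 0,"rz": 41},{"x": 0,"y": 0,"z": 0,"rx": 0,"ry": 0,"rz": 48},{"x": 0,"y": 0,"z": 0,"rx": 0,"ry": 0,"rz": 54},{"x": 0,"y": 0,"z": 0,"rx": 0,"ry": 0,"rz": 58},{"x": 0,"y": 0,"z": 0,"rx": 0,"ry": 0,"rz": 60},{"x": 0,"y": 0,"z": 0,"rx": 0,"ry": 0,"rz": 61},{"x": 0,"y": 0,"z": 0,"rx": 0,"ry": 0,"rz": 61},{"x": 0,"y": 0,"z": 0,"rx": 0,"ry": 0,"rz": 61}], hand=0, squeeze=40)

```text
time: 12.4
tool_pos: [0.5167, -0.0138, 0.1682]
tool_rot: [2.848, 0.345, 2.346]
contact_force: [-6.9, -2.8, 2.6]
opening: 0.0138
grip_force: 39.8
```

Run:
```python
from h import *
s=observe();print(s['time'],s['qpos'],s['opening'],s['contact_force'],s['torque'])
r=pose()[1];print('moment about tool z',r.inv().apply(s['torque']),'angle est',.7+(knob(.7).inv()*r*R.from_euler('z',-np.pi)*R.from_euler('x',-np.pi)).as_rotvec())
```

```text
12.4 [-0.205   0.3396  2.0305  0.1874  0.3311 -1.196 ] 0.013773003599856297 [-6.9289 -2.7889  2.592 ] [-0.6327  0.9308 -0.2153]
moment about tool z [ 1.1151  0.2413 -0.1068] angle est [0.6991 0.7001 0.0202]
```

The angle estimate is about 0.02 rad, so the knob is tight. Now I'll release and back out.

>>> arm_command(series=[{"x": 0,"y": 0,"z": 0,"rx": 0,"ry": 0,"rz": 0},{"x": 0,"y": 0,"z": 0,"rx": 0,"ry": 0,"rz": 0},{"x": 0,"y": 0,"z": 0,"rx": 0,"ry": 0,"rz": 0},{"x": 0,"y": 0,"z": 0,"rx": 0,"ry": 0,"rz": 0},{"x": 0,"y": 0,"z": 0,"rx": 0,"ry": 0,"rz": 0},{"x": 0,"y": 0,"z": -15,"rx": 0,"ry": 0,"rz": 0},{"x": 0,"y": 0,"z": -40,"rx": 0,"ry": 0,"rz": 0},{"x": 0,"y": 0,"z": -80,"rx": 0,"ry": 0,"rz": 0},{"x": 0,"y": 0,"z": -120,"rx": 0,"ry": 0,"rz": 0},{"x": 0,"y": 0,"z": -140,"rx": 0,"ry": 0,"rz": 0},{"x": 0,"y": 0,"z": -140,"rx": 0,"ry": 0,"rz": 0},{"x": 0,"y": 0,"z": -140,"rx": 0,"ry": 0,"rz": 0}], hand=60, squeeze=40)

```text
time: 13.6
tool_pos: [0.4562, -0.0093, 0.2943]
tool_rot: [2.846, 0.346, 2.346]
contact_force: [0.9, 0.9, 0.3]
opening: 0.0599
grip_force: 0.0
```

Run:
```python
from h import *
s=observe();print(s['time'],s['tool_pos'],s['opening'],s['contact_force'])
m=marks(["pointer","green_flag"],4)
print('dy',Q.inv().apply(m['green_flag']-m['pointer']))
p=read_camera("scene");cv2.imwrite('pics/e.png',cv2.resize(p['pixels'][140:260,290:410],None,fx=5,fy=5,interpolation=2))
print(observe()['time'])
```

```text
13.6 [ 0.4562 -0.0093  0.2943] 0.05993692422558278 [0.896  0.9431 0.3277]
pointer [ 0.4846 -0.0091  0.0405] sd [0.0015 0.0029 0.0007] 7
green_flag [ 0.4589 -0.0129  0.0233] sd [0.0011 0.0008 0.0007] 4
dy [-0.0254 -0.0054 -0.0172]
14.85
```

View pics/e.png

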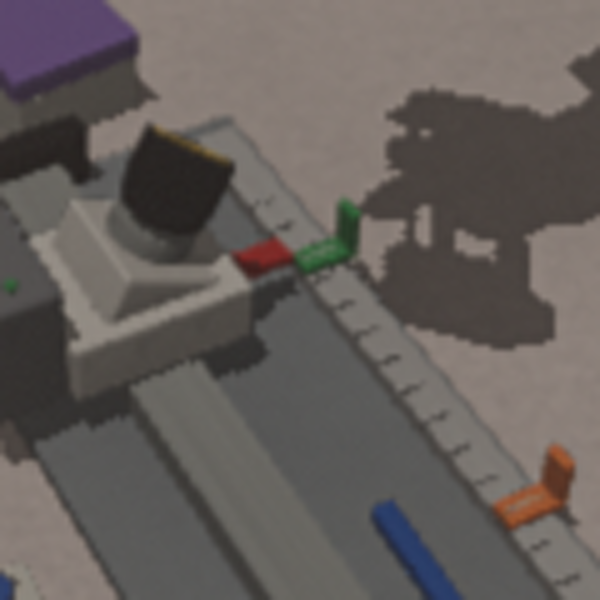

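The picture shows the pointer at (265,257) and the green flag's foot at (325,255), unchanged and apparently aligned. The network's offset is noisy, so I'll check with pixel geometry.

Run:
```python
from h import *
T=[read_camera("top") for _ in range(2)];S=[read_camera("scene") for _ in range(2)]
for n,p in(("top",T[0]),("scene",S[0])):
    for q in("pointer","green_flag"):
        print(n,q,[(Q.inv().apply(d['point']),round(d['confidence'],2)) for d in mark_of(p,q)[:2]])
    h=cv2.cvtColor(cv2.GaussianBlur(p['pixels'],(0,0),.6),cv2.COLOR_BGR2HSV)
    for nm,m,w,z in(("red",((h[...,0]<7)|(h[...,0]>172))&(h[...,1]>150),[.484,-.013,.041],.043),("green",(abs(h[...,0].astype(int)-68)<18)&(h[...,1]>100),[.459,-.012,.026],.026)):
        c=cv2.projectPoints(np.array([w]),p['rvec'],p['tvec'],p['K'],None)[0].ravel()
        v=np.argwhere(m)[:,::-1];v=v[np.linalg.norm(v-c,axis=1)<12]
        if len(v):
            X=Q.inv().apply(ray(p,v,z));print(n,nm,len(v),'railx',X[:,0].min(),X[:,0].max(),'raily mean',X[:,1].mean(),'mid',(X[:,1].min()+X[:,1].max())/2)
p=T[0]
a=cv2.resize(p['pixels'][200:270,310:380],None,fx=8,fy=8,interpolation=2)
for k in range(0,560,80):pass
cv2.imwrite('pics/t.png',a)
# projected target: flag line up to pointer level, drawn numerically
for w in([.459,-.012,.022],[.484,-.0135,.043]):print(cv2.projectPoints(np.array([w]),p['rvec'],p['tvec'],p['K'],None)[0].ravel())
```

```text
top pointer [(array([0.4824, 0.0233, 0.042 ]), 0.66)]
top green_flag []
top red 39 railx 0.49320973081818764 0.5142692003596329 raily mean 0.017697543678317437 mid 0.01819340034745557
top green 24 railx 0.4422608614324912 0.47875550480902535 raily mean 0.019057222071849556 mid 0.02450284411560196
scene pointer [(array([0.4826, 0.0165, 0.0409]), 0.56)]
scene green_flag [(array([0.4566, 0.017 , 0.0203]), 0.51)]
scene red 29 railx 0.4869614029899761 0.5059602306945014 raily mean 0.020860833978395516 mid 0.020987408173593555
scene green 14 railx 0.4329021061099265 0.4725173346972078 raily mean 0.018070378407385096 mid 0.011068649872923516
[339.5574 248.7196]
[340.1143 239.5316]
```

View pics/t.png

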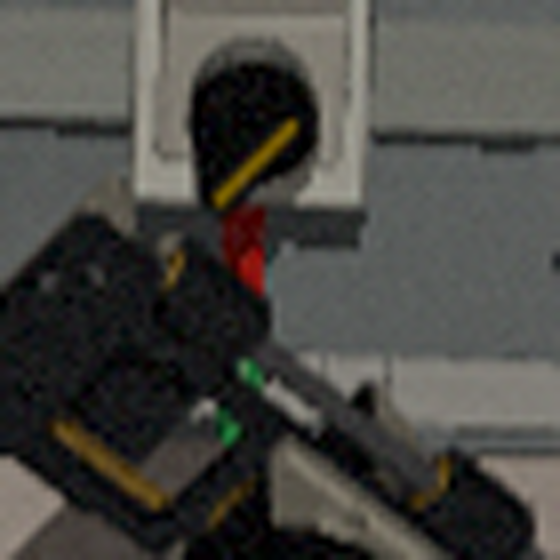

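The gripper at about (200,350) hides part of the pointer and flag in the top view. I'll move it aside for a clean look.

Run:
```python
from h import *
p,r=pose();rel(p+np.array([-.04,-.25,.05]),r)
```

```text
shift mm [-158.6698 -195.8082  -55.5251] turn deg [0. 0. 0.]
```

>>> arm_command(series=[{"x": -25,"y": -31,"z": -9,"rx": 0,"ry": 0,"rz": 0},{"x": -53,"y": -65,"z": -18,"rx": 0,"ry": 0,"rz": 0},{"x": -80,"y": -98,"z": -28,"rx": 0,"ry": 0,"rz": 0},{"x": -106,"y": -130,"z": -37,"rx": 0,"ry": 0,"rz": 0},{"x": -133,"y": -163,"z": -46,"rx": 0,"ry": 0,"rz": 0},{"x": -159,"y": -196,"z": -55,"rx": 0,"ry": 0,"rz": 0},{"x": -159,"y": -196,"z": -55,"rx": 0,"ry": 0,"rz": 0},{"x": -159,"y": -196,"z": -55,"rx": 0,"ry": 0,"rz": 0},{"x": -159,"y": -196,"z": -55,"rx": 0,"ry": 0,"rz": 0}], hand=60, squeeze=40)

```text
time: 16.15
tool_pos: [0.4165, -0.2587, 0.3434]
tool_rot: [2.846, 0.344, 2.346]
contact_force: [0.5, -0.7, -0.2]
opening: 0.0604
grip_force: 0.0
```

Run:
```python
from h import *
print(observe()['time'],observe()['tool_pos'])
for c in("top","scene"):
    m=marks(["pointer","green_flag"],4,(c,))
    if len(m)>1:print(c,'dy',Q.inv().apply(m['green_flag']-m['pointer']))
p=read_camera("top")
a=cv2.resize(p['pixels'][200:270,310:380],None,fx=8,fy=8,interpolation=2);cv2.imwrite('pics/t2.png',a)
h=cv2.cvtColor(p['pixels'],cv2.COLOR_BGR2HSV)
for nm,m,z,c in(("red",((h[...,0]<7)|(h[...,0]>172))&(h[...,1]>150),.043,(340,233)),("green",(abs(h[...,0].astype(int)-68)<18)&(h[...,1]>100),.03,(340,249))):
    v=np.argwhere(m)[:,::-1];v=v[np.linalg.norm(v-c,axis=1)<13];X=Q.inv().apply(ray(p,v,z))
    print(nm,len(v),v.mean(0),'raily',X[:,1].mean(),(X[:,1].min()+X[:,1].max())/2)
```

```text
16.15 [ 0.4165 -0.2587  0.3434]
pointer [ 0.4841 -0.0081  0.0419] sd [0.0003 0.0016 0.002 ] 4
green_flag [ 0.4563 -0.0095  0.0236] sd [0.0022 0.0023 0.0014] 4
top dy [-0.0277 -0.0032 -0.0184]
pointer [ 0.4826 -0.0134  0.0409] sd [0.0017 0.0008 0.0015] 3
green_flag [ 0.46   -0.0126  0.0231] sd [0.001  0.0022 0.0008] 4
scene dy [-0.0226 -0.0006 -0.0178]
red 79 [339.8354 233.2911] raily 0.018511386611036542 0.019072579483264924
green 61 [339.6885 249.6721] raily 0.017009282889811787 0.017263278968640616
```

View pics/t2.png

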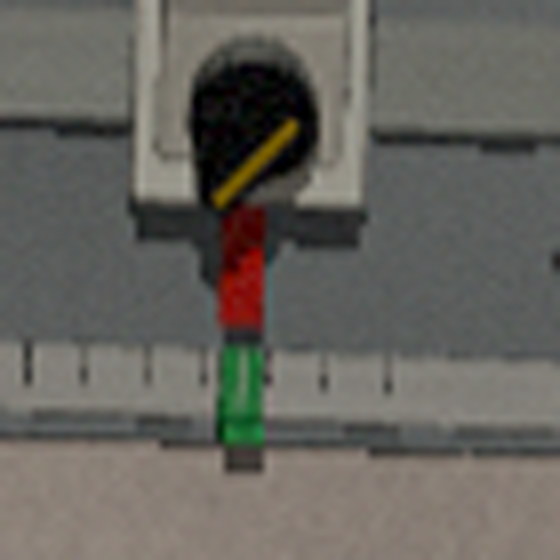

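The red pointer (220–265, 330) and the green flag (220–265, 345) line up, with an offset of about 1.5 mm against the 6 mm allowed. The knob is back in its tight orientation and the arm is clear, so I'll hand in.

```bash
python3 -c "
from cell import *
print(hand_in())"
```

```text
the job is handed in; nothing more can be done
None
```

The job is handed in: I loosened the clamp, slid the carriage so its pointer is within about 1.5 mm of the green flag, retightened the knob to about 0.02 rad (estimated from the gripper angle), and moved the arm clear; the hand-in returned no verdict.

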